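# Clamp the tip box on the shaker with the cam lever

## Task

Clamp the yellow-lidded tip box on the bench shaker, ready for shaking: swing the red cam lever just far enough that the blue jaw takes up the gap and presses the box against the sprung back stop, with the stop's black pointer standing in the green band. Never overrun into the red band, leave the box flat on the deck and everything else on the bench where it is, then let go of the lever.

Things in the scene. Friction and masses are not known exactly. Their poses are not given: they have to be found in the camera images.
- shaker: White bench shaker, fixed to the bench, with an aluminium deck 300 (x) x 260 (y) mm whose upper face is 100 mm above the bench. Origin on the bench under the deck's centre; z up; its x axis is the clamping direction, from the lever's side (nearest the robot) to the back stop. Its place and yaw vary. Two 12 mm high side rails (at y = -71 and +71 mm) guide the box along x
- pivot (a point): Point on the vertical turning axis of the cam lever, at deck height (85 mm to the -x side of the shaker's origin)
- handle (a point): Centre of the lever's upright red handle post: a cylinder 22 mm across and 50 mm tall, from 135 to 185 mm above the bench (this point is at 160 mm), 105 mm from the pivot axis. The red lever arm under it, 18 mm wide, lies 127 to 135 mm above the bench. The post may be pushed sideways; about 3 to 6 N at the post moves it
- cam_lever (a joint): Angle of the cam lever, rad, 0 (fully open) to 2.4, growing counterclockwise from above. At 0 the handle points 1.92 rad (110 degrees) counterclockwise from the shaker's x axis, so it swings from the shaker's +y side past the robot's side (-x) to the -y side. Starts near 0; stays where left (stiff friction). Its spiral eccentric pushes the jaw 18 mm per rad; full throw always overruns
- jaw_face (a point): Centre of the front (box side) face of the blue sliding jaw, 100 mm wide (y), 6 to 42 mm above the deck; moves along the shaker's x with the lever
- tipbox_mid (a point): Centre of the tip box to be clamped (dark blue, yellow lid; 86 mm along the shaker's x, 127 mm along y, 55 mm tall, about 0.2 kg), which stands loose on the deck between jaw and back stop; centre 27.5 mm above the deck
- stop_face (a point): Where the face of the back stop's black rubber pad stands at rest, 29 mm above the deck (fixed to the stop; does not move with the pad). The stop is bolted to the deck at a place along x that varies, so the total gap (jaw to box plus box to stop) is 6 to 26 mm with the lever fully open
- stop_pad (a joint): How far the back stop's sprung pad, and with it the pointer, is pushed back, m: 0 at rest to 0.020; spring 0.8 N per mm. The pointer is in the green band from 0.003 to 0.013 and in the red above that
- tipbox: The same tip box as tipbox_mid; origin at the centre of its underside, z up
- spare_box_mid (a point): Centre of a spare tip box (teal, pale lid, 86 x 127 x 55 mm) on the bench; leave alone
- reagent_mid (a point): Centre of a reagent bottle (64 mm across, 150 mm tall, blue cap) on the bench; leave alone
- jar_mid (a point): Centre of a jar (60 mm across, 85 mm tall, red cap) on the bench; leave alone
- beaker_mid (a point): Centre of a glass beaker (72 mm across, 90 mm tall) on the bench; leave alone
- tube_rack_mid (a point): Centre of an orange tube rack (50 x 100 mm, block 35 mm tall) on the bench; leave alone
- jaw: The blue sliding jaw itself (origin at deck height on its back face, 12 mm behind jaw_face)
- stop: The back stop with its sprung pad; origin at deck height under the resting face of the pad, axes as the shaker's. On top of it, 56 to 59 mm above the deck, lies a strip 50 mm wide with bands along x: white, then green, then red (farthest from the jaw); a black pointer bar 2.5 mm thick lies across the strip and moves with the pad
There are look-alikes about, which are no part of the job. There is more than one size of the tipbox; the job needs the middle-sized.

How it is judged:
By the outcome, as a careful person would: the job done as asked, in the order asked, and still so for the second after the job is handed in, with the robot touching nothing.
It also fails if it takes over 48 s, if anything falls off the work surface, if the arm or the gripper's body presses on something with over 40 N, if the wrist force passes 120 N, or if a joint passes its speed limit or range.

## Robot

A 6-joint arm with a two-finger parallel gripper is mounted at the origin on the work surface. World frame = base frame: x ahead of the robot, y to its left, z up, the work surface at z = 0. Lengths are in m, angles in degrees, forces in N, time in s.
With the tool pointing down it reaches from about 0.35 to 0.875 m from the base axis. Payload 4.2 kg.
Tool frame: the origin (TCP) lies between the finger pads; the fingertips stand 25 mm ahead of it and the grasp point (between the pads) lies 6 mm ahead of it (r.tips_ahead is the distance from the TCP to the fingertips, in m); z points along the fingers, y is the direction in which the jaws open and shut (so a half turn about z gives the same grasp; the last joint's range is limited). The gripper opens to 87 mm and grips with 3 to 60 N. Pads are 19 mm wide; open, the fingers measure 117 mm over their backs; the gripper's body (75 mm by 190 mm) begins 51 mm behind the grasp point.
Start: joints at [88.27, 22.042, 0.453, 0, -68.411, -14.817], TCP at [0.178, 0.599, 0.248] pointing down, gripper open.
Joint ranges: [-179.83, 179.83], [-69.29, 118.12], [-61.27, 80.66], [-181.25, 117.63], [-171.15, -9.14], [-177.46, 177.46]. Speed limits (degrees/s): [159.86, 159.86, 180, 180, 180, 180].

## Interface

Orientations are given as a 3x3 rotation matrix whose columns are the frame's x, y, z axes.
In Python, from station import r, vision, finish_job gives the robot as it stands.
- The arm moves only by the shell command python3 -m jog 'ROWS'. ROWS is a JSON object of lists of equal length, an entry for each row: "rot": the turn, a rotation vector about the world's x, y, z in degrees, a list of three; "delta_pos": the shift along the world's x, y, z in mm, a list of three; "grip": the opening in per cent of the stroke, from 0 (shut) to 100 (fully open). A call has 1 to 10 rows; each row shifts and turns the commanded pose from where the row before left it; what a row does not reach is not made up. A row lasts 1/12 s, in which the tool goes at most 41.7 mm and 7.16 degrees, less where a joint would pass 70% of its speed; a pose out of reach is approached as far as the arm can. A call with a gripper value outside its range is refused whole. The fingers move at their own pace and stop on an object; the grip force is fixed at half the most. Time passes only in rows, so rows that do not move let the fingers close. It gives the time, the measured TCP pose, the force and the opening at its end, in the units of the state.
- r.sense(): the state, without advancing time (a new reading comes with each control period).
- vision.capture(name): name is "scene" or "top" or "wrist"; returns a dict with "frame" (420x560x3 uint8, red, green, blue), "K" (3x3 intrinsics, pixels), "xyz" and "orientation" of the camera in the world. Camera axes: x right, y up, looking along -z (the intrinsics and any distortion apply to the point x, -y, -z); pixel columns grow to the right and rows downward; lengths in m; the calibration is good to about 2 mm. A picture is of the moment at which its call begins. There is no depth.
- finish_job(): hands the job in, once; it reports no verdict.
The state is a dict: "time_s": time; "joints": joint angles; "joint_velocities": joint speeds; "effort": joint torques, N m; "tcp_pos": TCP position; "ee_rot": TCP orientation; "wrist_force": force on the tool from outside, world axes, zero at the start; "moment": the same for the moment, N m; "gripper_width": opening from 0.0 (shut) to 1.0 (fully open).
Only numpy, scipy, OpenCV 4.12 (cv2) and the standard library are available. Lean on these libraries where they do the work, as an engineer would, in place of code of your own. Each camera call takes 0.05 s, during which the arm holds its last target. There are 200 camera calls.

## Working session

There is one attempt and no reset: what is moved stays moved. The work goes in short steps, Python scripts to look and compute and a shell command to move; the robot and the scene stay as the last step left them, time stands still between calls to the robot, and variables do not carry over. Pictures are saved under pics/ and viewed, about 8 in all and at most 12, crops included, and the job is handed in when it is done.

```bash
mkdir -p pics
python3 - <<'E'
from station import r, vision
import cv2,json,numpy as np
for n in ["scene","top"]:
    c=vision.capture(n); cv2.imwrite(f"pics/{n}0.png",c["frame"][:,:,::-1])
    np.savez(f"pics/{n}0.npz",**{k:np.array(v) for k,v in c.items()})
    print(n,c.keys(),np.round(c["K"],1).tolist(),c["xyz"],np.round(c["orientation"],3).tolist())
print(r.sense())
E
```

```text
scene dict_keys(['frame', 'K', 'xyz', 'orientation']) [[521.4, 0.0, 279.0], [0.0, 521.4, 214.8], [0.0, 0.0, 1.0]] [1.24978492 0.82823888 1.08650883] [[-0.761, -0.444, 0.473], [0.648, -0.505, 0.57], [-0.015, 0.74, 0.672]]
top dict_keys(['frame', 'K', 'xyz', 'orientation']) [[460.8, 0.0, 277.0], [0.0, 460.8, 209.8], [0.0, 0.0, 1.0]] [ 0.38836287 -0.005969    1.56982723] [[-0.005, 0.992, -0.127], [-1.0, -0.005, -0.004], [-0.005, 0.127, 0.992]]
{'time_s': 0.1, 'joints': array([ 8.82696685e+01,  2.20852233e+01,  3.86890078e-01, -2.53362794e-02,
       -6.84108179e+01, -1.48172756e+01]), 'joint_velocities': array([-0.01463597, -0.10356154,  0.18306079,  0.11356454,  0.05480581,
        0.03053177]), 'effort': array([-1.56833498e-04, -3.91688490e+01,  1.87938327e+01,  4.23186153e+00,
        1.35120488e-02, -7.04714444e-05]), 'tcp_pos': array([0.17784174, 0.59864741, 0.24657591]), 'ee_rot': array([[ 9.58536971e-01, -2.84967815e-01, -4.68514382e-04],
       [-2.84968185e-01, -9.58535109e-01, -1.89172841e-03],
       [ 8.99942272e-05,  1.94680332e-03, -9.99998101e-01]]), 'wrist_force': array([-0.58723107,  0.3842171 , -0.05377662]), 'moment': array([-0.04797071, -0.00743993,  0.01868565]), 'gripper_width': 0.9994004338850656}
```

View pics/top0.png

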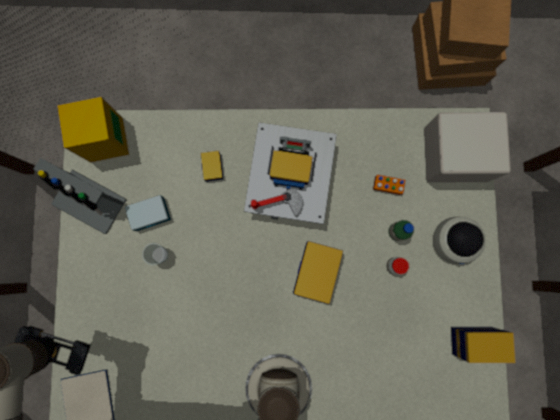

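View pics/scene0.png

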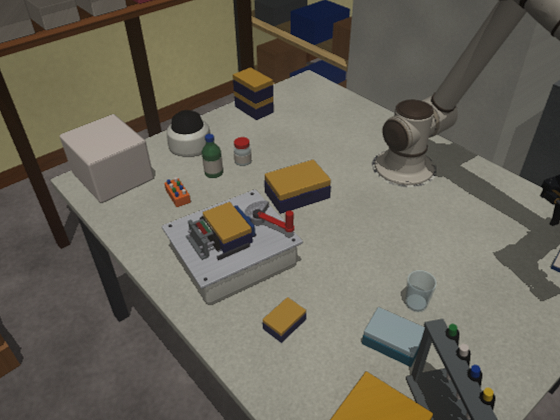

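The top view shows the shaker with deck corners near (260,124), (336,132), (324,223) and (246,213), the handle near (254,204) and the pivot near (293,203). The gripper is at lower left. I'll enlarge the shaker and compute positions.

```bash
cat > h.py <<'E'
import numpy as np, cv2
from station import r, vision
def w(c,u,v,z):
    d=np.array([(u-c["K"][0,2])/c["K"][0,0],-(v-c["K"][1,2])/c["K"][1,1],-1.])
    d=c["orientation"]@d; return c["xyz"]+d*(z-c["xyz"][2])/d[2]
def px(c,p):
    q=c["orientation"].T@(np.asarray(p)-c["xyz"]); q=q/-q[2]
    return np.array([c["K"][0,0]*q[0]+c["K"][0,2],-c["K"][1,1]*q[1]+c["K"][1,2]])
E
python3 - <<'E'
from h import *
c=dict(np.load("pics/top0.npz")); s=dict(np.load("pics/scene0.npz"))
P=[w(c,*p,.1)for p in [(260,124),(336,132),(324,223),(246,213)]]
print(np.round(P,3),np.mean(P,0)); 
for n,p,z in[("handle",(254,204),.185),("piv",(293,203),.13)]:print(n,w(c,*p,z))
a=cv2.resize(c["frame"][110:235,230:350],None,fx=5,fy=5,interpolation=cv2.INTER_CUBIC)
cv2.imwrite("pics/topc.png",a[:,:,::-1])
b=cv2.resize(s["frame"][180:305,155:315],None,fx=4.5,fy=4.5,interpolation=cv2.INTER_CUBIC)
cv2.imwrite("pics/scc.png",b[:,:,::-1])
E
```

```text
[[ 0.862  0.055  0.1  ]
 [ 0.833 -0.195  0.1  ]
 [ 0.533 -0.15   0.1  ]
 [ 0.567  0.1    0.1  ]] [ 0.69887364 -0.04757483  0.1       ]
handle [0.58393096 0.06956028 0.185     ]
piv [ 0.59421792 -0.05054413  0.13      ]
```

View pics/topc.png

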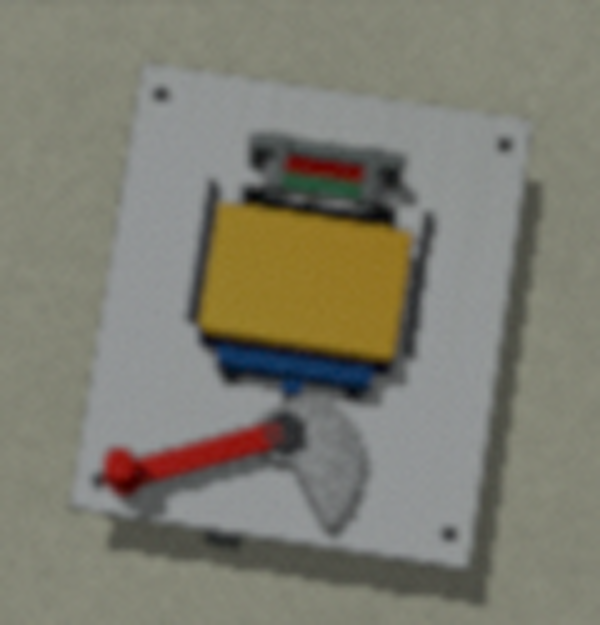

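The crop shows the lever open (arm at about 100° in the world), the handle at crop (125,470), the pivot at (285,432), and the pointer edge hidden at the front of the strip. I'll approach above the handle, turning the jaws tangential to the swing.

```bash
python3 -m jog '{"delta_pos":[[20,-27,6],[20,-27,6],[20,-27,6],[20,-27,6],[20,-27,6],[20,-27,6],[20,-27,6],[20,-27,6],[20,-27,6],[20,-27,6]],"rot":[[0,0,-6],[0,0,-6],[0,0,-6],[0,0,-6],[0,0,-6],[0,0,-6],[0,0,-6],[0,0,-6],[0,0,-6],[0,0,-6]],"grip":[60,60,60,60,60,60,60,60,60,60]}'
python3 -m jog '{"delta_pos":[[20,-27,0],[20,-27,0],[20,-27,0],[20,-27,0],[20,-27,0],[20,-27,0],[20,-27,0],[20,-27,0],[20,-27,0],[0,0,0]],"rot":[[0,0,-2],[0,0,0],[0,0,0],[0,0,0],[0,0,0],[0,0,0],[0,0,0],[0,0,0],[0,0,0],[0,0,0]],"grip":[50,50,50,50,50,50,50,50,50,50]}'
python3 - <<'E'
from h import *
c=vision.capture("wrist"); np.savez("pics/w1.npz",**{k:np.array(v) for k,v in c.items()})
cv2.imwrite("pics/w1.png",c["frame"][:,:,::-1]); print(c["xyz"],c["orientation"].round(3).tolist(),c["K"].round(1).tolist())
E
```

```text
time_s: 0.93
tcp_pos: [0.3784, 0.3274, 0.3076]
ee_rot: [[0.228, -0.974, -0.0], [-0.974, -0.228, -0.0], [0.0, 0.001, -1.0]]
wrist_force: [-0.2, 0.0, 0.0]
gripper_width: 0.605
time_s: 1.77
tcp_pos: [0.5601, 0.0822, 0.3064]
ee_rot: [[0.193, -0.981, -0.001], [-0.981, -0.193, -0.002], [0.001, 0.001, -1.0]]
wrist_force: [0.1, 1.2, 0.5]
gripper_width: 0.499
[0.57327306 0.01556085 0.44272493] [[-0.981, 0.187, 0.049], [-0.193, -0.95, -0.245], [0.001, -0.25, 0.968]] [[317.6, 0.0, 279.6], [0.0, 317.6, 203.1], [0.0, 0.0, 1.0]]
```

View pics/w1.png

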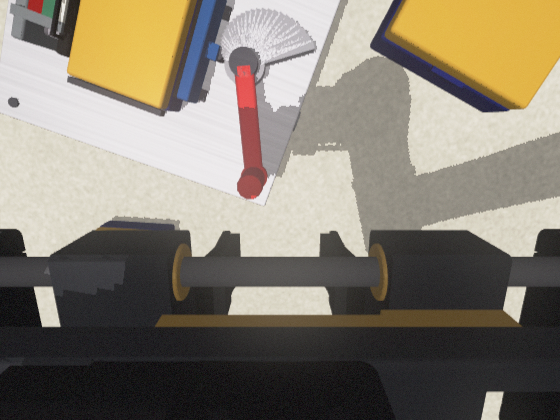

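The wrist view shows the handle top at about (251,184), the pivot cap at about (244,61), the jaw at about (205,50) and the strip at top left about (40,10).

Run:
```python
from h import *
c=dict(np.load("pics/w1.npz")); f=c["frame"].astype(int)
m=(f[...,0]>110)&(f[...,1]<60)&(f[...,2]<60); 
ys,xs=np.nonzero(m[165:205,230:275]); print("reds",len(xs))
for z in(.185,.16): print("h",w(c,251,184,z))
for z in(.13,.14,.15): print("p",z,w(c,244,61,z))
# jaw top face edges (z=.142) and lid edge (z=.155)
for n,p,z in[("jawtop front",(187,95),.142),("jawtop back",(184,97),.142),("lid near lo",(163,110),.155),("lid far lo",(68,73),.155)]: print(n,w(c,*p,z))
cv2.imwrite("pics/w1c.png",cv2.resize(c["frame"][0:130,0:280],None,fx=2.8,fy=2.8,interpolation=cv2.INTER_CUBIC)[:,:,::-1])
```

```text
reds 0
h [0.586469   0.06934862 0.185     ]
h [0.58774904 0.07456617 0.16      ]
p 0.13 [ 0.61507611 -0.03029577  0.13      ]
p 0.14 [ 0.61373938 -0.02882941  0.14      ]
p 0.15 [ 0.61240264 -0.02736306  0.15      ]
jawtop front [0.65902624 0.00928179 0.142     ]
jawtop back [0.66146606 0.01150448 0.142     ]
lid near lo [0.6742769  0.02591061 0.155     ]
lid far lo [0.75617221 0.01143702 0.155     ]
```

```bash
python3 -m jog '{"delta_pos":[[13,-7,0],[13,-7,0],[0,0,-30],[0,0,-30],[0,0,-30],[0,0,-30],[0,0,-11],[0,0,0]],"rot":[[0,0,5],[0,0,0],[0,0,0],[0,0,0],[0,0,0],[0,0,0],[0,0,0],[0,0,0]],"grip":[50,50,50,50,50,50,50,50]}'
python3 - <<'E'
from h import *
c=vision.capture("wrist"); np.savez("pics/w2.npz",**{k:np.array(v) for k,v in c.items()})
cv2.imwrite("pics/w2.png",c["frame"][:,:,::-1]); print(r.sense()["tcp_pos"])
E
```

```text
time_s: 2.48
tcp_pos: [0.5818, 0.0721, 0.1733]
ee_rot: [[0.284, -0.959, -0.007], [-0.959, -0.284, -0.002], [0.0, 0.007, -1.0]]
wrist_force: [-0.7, -0.8, 0.6]
gripper_width: 0.5
[0.5835001  0.07241466 0.17594127]
```

View pics/w2.png

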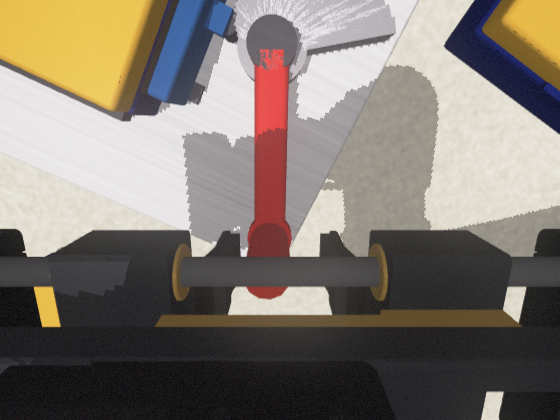

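The post stands between the fingers (268,260), with the left finger on the box side ready to push. I'll narrow to 35% and swing about 36°, which is safely below red for even the smallest gap.

```bash
python3 -m jog '{"delta_pos":[[2,-1,0],[0,0,0],[-10.4,-3.5,0],[-10,-4.7,0],[-9.4,-5.7,0],[-8.8,-6.6,0],[-8,-7.5,0],[-7.2,-8.3,0],[0,0,0],[0,0,0]],"rot":[[0,0,0],[0,0,0],[0,0,6],[0,0,6],[0,0,6],[0,0,6],[0,0,6],[0,0,6],[0,0,0],[0,0,0]],"grip":[35,35,35,35,35,35,35,35,35,35]}'
cat > look.py <<'E'
import sys
from h import *
n=sys.argv[1]; T=[]
for k in("top","scene","wrist"):
    c=vision.capture(k); np.savez(f"pics/{n}{k}.npz",**{a:np.array(v) for a,v in c.items()})
    T.append(c)
Y=np.array([.614,-.03,.1])  # pivot; strip lies ~0.2 m ahead
ex=np.array([np.cos(np.radians(-9)),np.sin(np.radians(-9)),0]); q=Y+ex*.19+[0,0,.06]
out=[]
for c,R,s in((T[0],(30,30),6),(T[1],(30,30),6)):
    u,v=px(c,q).astype(int); a=c["frame"][v-R[1]:v+R[1],u-R[0]:u+R[0]]
    out.append(cv2.resize(a,(380,380),interpolation=cv2.INTER_CUBIC))
i=np.hstack(out); i=cv2.convertScaleAbs(i,alpha=1.4)
cv2.imwrite(f"pics/{n}.png",i[:,:,::-1]); print(px(T[0],q),px(T[1],q),px(T[2],q),r.sense()["tcp_pos"],T[2]["xyz"])
E
python3 look.py a1
```

```text
time_s: 3.37
tcp_pos: [0.5328, 0.0349, 0.1783]
ee_rot: [[0.791, -0.612, 0.003], [-0.612, -0.791, 0.001], [0.002, -0.002, -1.0]]
wrist_force: [-0.7, 0.1, 0.1]
gripper_width: 0.35
[295.59493045 136.40476632] [193.07261619 229.97937403] [  -8.5886474  -554.97273832] [0.53268488 0.03495168 0.17712257] [ 0.58650773 -0.00667081  0.31378681]
```

View pics/a1.png

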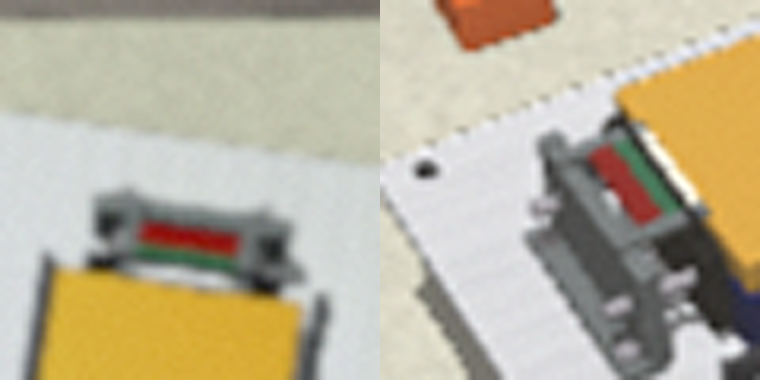

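The top crop shows the box has reached about the stop. The scene crop shows a dark line by the white/green border near (650,170), too coarse to trust. I'll lift off and look from above with the wrist camera.

```bash
python3 -m jog '{"delta_pos":[[0,0,18],[0,0,35],[38,-7,0],[38,-7,0],[38,-7,0],[38,-7,0],[38,-7,0],[0,0,0],[0,0,0]],"rot":[[0,0,0],[0,0,0],[0,0,0],[0,0,0],[0,0,0],[0,0,0],[0,0,0],[0,0,0],[0,0,0]],"grip":[35,35,35,35,35,35,35,35,35]}'
cat > lw.py <<'E'
import sys
from h import *
n=sys.argv[1]; c=vision.capture("wrist"); np.savez(f"pics/{n}.npz",**{a:np.array(v) for a,v in c.items()})
u,v=px(c,[.80,-.06,.16]).astype(int); print(u,v,r.sense()["tcp_pos"])
v0=max(0,v-110);u0=max(0,u-140)
cv2.imwrite(f"pics/{n}.png",cv2.resize(c["frame"][v0:v0+210,u0:u0+280],None,fx=2.8,fy=2.8,interpolation=cv2.INTER_CUBIC)[:,:,::-1]); print(u0,v0)
E
python3 lw.py b1
```

```text
time_s: 4.27
tcp_pos: [0.7233, -0.0007, 0.2258]
ee_rot: [[0.791, -0.611, -0.005], [-0.611, -0.791, -0.001], [-0.003, 0.004, -1.0]]
wrist_force: [-1.8, -0.6, 0.7]
gripper_width: 0.345
279 70 [ 7.22257742e-01 -4.16608669e-04  2.27391687e-01]
139 0
```

View pics/b1.png

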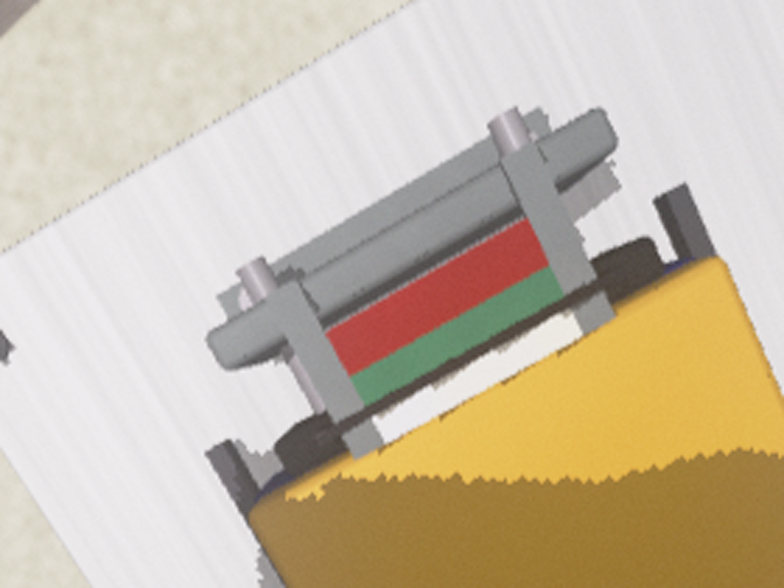

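The pointer (dark bar through about (460,365) in the crop) stands at the white/green border with the box just against the pad. I'll measure with a rectified profile.

```bash
cat > prof.py <<'E'
import sys
from h import *
c=dict(np.load(f"pics/{sys.argv[1]}.npz")); z=.159
# band edge direction: red/green border from two crop points
cr=lambda x,y:(x/2.8+139,y/2.8)
A=[(350,375),(550,267)]
p,q=[w(c,*cr(*a),z) for a in A] if sys.argv[1]=="b1" else np.load("pics/bord.npy")
if sys.argv[1]=="b1": np.save("pics/bord.npy",[p,q])
t=(p-q)/np.linalg.norm(p-q); n=np.array([t[1],-t[0],0]); m=(p+q)/2
print("yaw",np.degrees(np.arctan2(n[1],n[0])),"mid",m)
for d in np.arange(-.020,.012,.001):
    s=[px(c,m+n*d+t*k) for k in np.linspace(-.012,.012,25)]
    s=np.float32(s); v=cv2.remap(c["frame"],s[:,0:1].copy(),s[:,1:2].copy(),cv2.INTER_LINEAR).reshape(-1,3)
    print(round(d*1000,1),v.mean(0).round().astype(int))
E
python3 prof.py b1
```

```text
yaw -10.00510898019899 mid [ 0.77233756 -0.05400045  0.159     ]
-20.0 [233 193  90]
-19.0 [233 193  90]
-18.0 [229 190  89]
-17.0 [205 169  97]
-16.0 [230 224 215]
-15.0 [236 232 230]
-14.0 [236 232 230]
-13.0 [236 233 230]
-12.0 [235 232 230]
-11.0 [224 219 215]
-10.0 [174 166 159]
-9.0 [92 82 74]
-8.0 [86 76 68]
-7.0 [ 92 108  87]
-6.0 [102 142 109]
-5.0 [102 142 110]
-4.0 [102 142 111]
-3.0 [101 142 110]
-2.0 [102 143 111]
-1.0 [101 143 111]
0.0 [112 132 104]
1.0 [169  78  67]
2.0 [176  69  62]
3.0 [177  69  62]
4.0 [177  69  63]
5.0 [177  69  63]
6.0 [177  70  64]
7.0 [178  70  64]
8.0 [178  70  65]
9.0 [178  70  66]
10.0 [178  71  66]
11.0 [175  83  79]
```

Pointer centre is 8.8 mm short of the red border, so the pad is at about 4.2 mm, just inside green. I'll go back with the fingers wider and swing a further 11° (about 3.5 mm), towards the middle of the band.

```bash
python3 -m jog '{"delta_pos":[[-38,7,0],[-38,7,0],[-38,7,0],[-38,7,0],[-38,7,0],[0,0,0],[0,0,-35],[0,0,-18],[0,0,0],[0,0,0]],"rot":[[0,0,0],[0,0,0],[0,0,0],[0,0,0],[0,0,0],[0,0,0],[0,0,0],[0,0,0],[0,0,0],[0,0,0]],"grip":[50,50,50,50,50,50,50,50,50,35]}'
python3 -m jog '{"delta_pos":[[0,0,0],[0,0,0],[-5.9,-8.2,0],[-5,-8.7,0],[0,0,0],[0,0,0]],"rot":[[0,0,0],[0,0,0],[0,0,5.5],[0,0,5.5],[0,0,0],[0,0,0]],"grip":[35,35,35,35,35,35]}'
python3 -m jog '{"delta_pos":[[2,3,0],[0,0,18],[0,0,35],[40,0,0],[40,0,0],[40,0,0],[40,0,0],[40,-9,0],[0,-9,0],[0,0,0]],"rot":[[0,0,0],[0,0,0],[0,0,0],[0,0,-5.5],[0,0,-5.5],[0,0,0],[0,0,0],[0,0,0],[0,0,0],[0,0,0]],"grip":[50,50,50,50,50,50,50,50,50,50]}'
python3 lw.py b2; python3 prof.py b2 | head -30
```

```text
time_s: 5.15
tcp_pos: [0.5314, 0.0347, 0.1772]
ee_rot: [[0.793, -0.609, -0.0], [-0.609, -0.793, -0.001], [0.0, 0.001, -1.0]]
wrist_force: [-0.9, 0.2, 0.9]
gripper_width: 0.475
time_s: 5.65
tcp_pos: [0.5224, 0.0182, 0.1781]
ee_rot: [[0.893, -0.449, 0.003], [-0.449, -0.893, 0.001], [0.003, -0.002, -1.0]]
wrist_force: [1.7, 1.2, 1.0]
gripper_width: 0.352
time_s: 6.48
tcp_pos: [0.7241, 0.0016, 0.2253]
ee_rot: [[0.791, -0.612, -0.006], [-0.612, -0.791, -0.002], [-0.004, 0.005, -1.0]]
wrist_force: [-1.1, -0.3, 0.2]
gripper_width: 0.501
282 68 [0.72311245 0.00220058 0.22714307]
142 0
yaw -10.00510898019899 mid [ 0.77233756 -0.05400045  0.159     ]
-20.0 [232 193  89]
-19.0 [232 193  90]
-18.0 [230 190  89]
-17.0 [209 174 100]
-16.0 [231 224 215]
-15.0 [236 232 229]
-14.0 [236 232 229]
-13.0 [236 232 230]
-12.0 [235 232 230]
-11.0 [235 232 230]
-10.0 [226 226 221]
-9.0 [128 159 131]
-8.0 [102 139 107]
-7.0 [ 92 113  90]
-6.0 [86 79 71]
-5.0 [86 76 70]
-4.0 [89 98 83]
-3.0 [101 140 109]
-2.0 [101 142 110]
-1.0 [101 142 111]
0.0 [112 133 104]
1.0 [168  78  68]
2.0 [176  70  62]
3.0 [176  69  63]
4.0 [176  70  63]
5.0 [176  69  63]
6.0 [176  69  63]
7.0 [177  70  64]
8.0 [177  70  65]
```

View pics/b2.png

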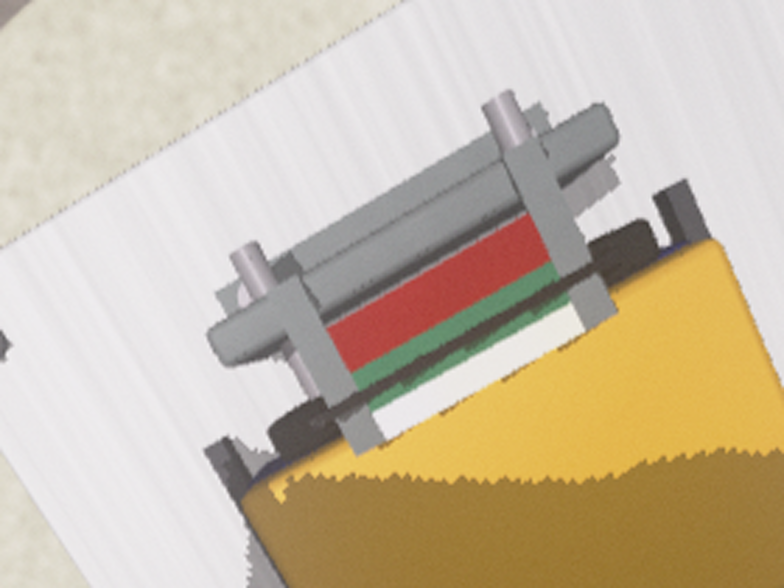

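The pointer lies inside the green with green on both sides: the band runs -9.3 to +0.4 and the pointer centre is -5.4, so the pad is at about 7.2 mm. I'll lift clear, wait, and check that it holds.

```bash
python3 -m jog '{"delta_pos":[[0,0,25],[0,0,25],[0,0,0],[0,0,0],[0,0,0],[0,0,0],[0,0,0],[0,0,0],[0,0,0],[0,0,0]],"rot":[[0,0,0],[0,0,0],[0,0,0],[0,0,0],[0,0,0],[0,0,0],[0,0,0],[0,0,0],[0,0,0],[0,0,0]],"grip":[50,50,50,50,50,50,50,50,50,50]}'
python3 lw.py b3; python3 prof.py b3 | sed -n 9,24p
python3 - <<'E'
from h import *
c=vision.capture("scene"); cv2.imwrite("pics/end.png",cv2.resize(c["frame"][120:370,130:450],None,fx=2.4,fy=2.4,interpolation=cv2.INTER_CUBIC)[:,:,::-1])
E
```

```text
time_s: 7.37
tcp_pos: [0.7232, 0.0029, 0.2791]
ee_rot: [[0.793, -0.61, -0.001], [-0.61, -0.793, -0.0], [-0.001, 0.001, -1.0]]
wrist_force: [0.2, -0.2, -0.0]
gripper_width: 0.498
283 78 [0.72323756 0.00285824 0.27915139]
143 0
-13.0 [235 232 230]
-12.0 [235 232 231]
-11.0 [235 232 230]
-10.0 [220 222 216]
-9.0 [139 166 141]
-8.0 [102 137 107]
-7.0 [ 94 115  92]
-6.0 [88 84 75]
-5.0 [88 79 72]
-4.0 [ 92 102  86]
-3.0 [102 138 109]
-2.0 [103 143 112]
-1.0 [103 144 113]
0.0 [118 131 105]
1.0 [166  86  74]
2.0 [177  73  66]
```

View pics/end.png

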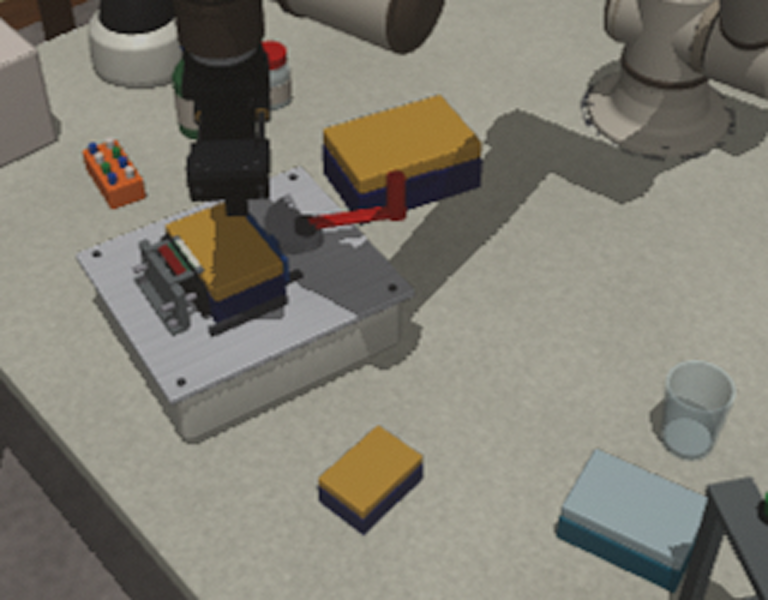

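The box sits flat between the rails, the pointer hasn't moved, the lever is free, and the other items I can see are where they were.

```bash
python3 -c "from station import finish_job; print(finish_job())"
```

```text
the job is handed in; nothing more can be done
None
```

The tip box is clamped with the pointer in the green band, and the job was handed in at about 7.5 s of the 48 s allowed. I swung the red lever in two pushes, about 36° and then 11°, with the fingers loosely around the post. I then lifted off, so the robot is touching nothing.

- **Pointer:** the wrist camera puts the pad at about 4.2 mm after the first push and about 7.2 mm after the second. Green runs from 3 to 13 mm, and neither reading after a push was near the red.
- **Holding:** about a second after letting go, a second picture gave the same pointer position.
- **Box and bench:** the last scene picture shows the box flat between the rails. The other items look undisturbed by eye; I did not measure them, and the gripper partly hid the reagent bottle and the jar.
- **Forces:** the highest wrist force I read was about 2 N. I only had readings at the end of each move.

No check failed or disagreed. The early scene-camera view of the pointer was too coarse to use, so I relied on the wrist camera for the pointer readings.

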